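Push a printed cover through the go-gauge

TASK

Check the width of the orange printed cover: with the fingertips, push it gently, flat along the black plate, between the two fixed steel posts and on until it lies at rest wholly on the green panel beyond them. Only push: never lift, carry or tip the cover, and do not disturb the glue stick, the jar or the blue knob standing on the plate. Finish with the hand clear.

Things in the scene. Friction and masses are not known exactly. Their poses are not given: they have to be found in the camera images.
- gauge: Fixed go-gauge: black plate 6 mm thick (top at z 6 mm), origin on its underside midway between the posts. +x is the push direction, towards the green panel; y across; z up. Plate: x -245 to 215, y -125 to 125 mm. Two round steel posts with a red top band, 24 mm diameter, 30 mm tall above the plate, at x 0, y +42 and -42 mm: gap 60 mm. Place and heading vary.
- gate (a point): Middle of the gap between the posts, on the plate's top face (x 0, y 0, z 6 mm of the gauge); axes as the gauge.
- panel (a point): Centre of the painted green panel on the plate's top face, at x = +105 mm, y = 0 of the gauge. The panel is 170 mm along the gauge's x (x 20 to 190 mm) and 100 mm across (y -50 to +50 mm), flush paint with no edge.
- cover: Loose orange printed block, 96 mm long (its x), 56 wide (y), 22 high, edges rounded 4 mm, 60 to 130 g, brass dots and dark slots on top. Origin: centre of its underside. Starts flat on the plate on the -x side of the posts, off centre, turned up to 0.4 rad from the gauge's x axis. Passes the gap with 2 mm on either side; slides with ordinary friction, under 2 N.
- cover_fl (a point): Cover's corner at x +48, y +28 mm, on its underside.
- cover_fr (a point): Cover's corner at x +48, y -28 mm, on its underside.
- cover_bl (a point): Cover's corner at x -48, y +28 mm, on its underside.
- cover_br (a point): Cover's corner at x -48, y -28 mm, on its underside.
- glue_stick: Bystander: upright white glue stick with yellow label and red cap, 28 mm diameter, 68 mm tall, loose on the plate outside the +y post. Origin at the centre of its underside.
- nozzle_jar: Bystander: small jar with white lid, 40 mm diameter, 45 mm tall, loose on the plate beside the green panel on the -y side. Origin at the centre of its underside.
- thumb_knob: Bystander: blue printed knob, 36 mm diameter foot, 18 mm diameter stem, 30 mm tall, loose on the plate beside the green panel on the +y side. Origin at the centre of its underside.
Not all that is in view belongs to the job. What is meant by the cover is not purple, red or turquoise, and is the smaller of those in its own colour.

How it is judged (in metres and radians):
On the way:
1. the cover lies flat in the gap between the posts, about half way through (x of cover in the frame of gauge between -0.03 and 0.03 m and y of cover in the frame of gauge between -0.006 and 0.006 m and z of cover in the frame of gauge below 0.009 m), for 0.05 s.
At the end, for the whole second after the job is handed in: All four corners of the cover lie on the green panel (to within 4 mm of its edges), beyond the posts; the cover lies flat on the plate and at rest; glue stick, jar and knob are within 12 mm of where they started (x of cover_fl in the frame of gauge between 0.016 and 0.194 m and y of cover_fl in the frame of gauge between -0.054 and 0.054 m and x of cover_fr in the frame of gauge between 0.016 and 0.194 m and y of cover_fr in the frame of gauge between -0.054 and 0.054 m and x of cover_bl in the frame of gauge between 0.016 and 0.194 m and y of cover_bl in the frame of gauge between -0.054 and 0.054 m and x of cover_br in the frame of gauge between 0.016 and 0.194 m and y of cover_br in the frame of gauge between -0.054 and 0.054 m and z of cover in the frame of gauge between 0.003 and 0.009 m and angle between cover's own z axis and vertical below 0.1 rad and linear speed of cover below 0.01 m/s and distance of each of glue_stick, nozzle_jar, thumb_knob from where it was at the start of the episode below 0.012 m); the robot touches nothing.
It fails at once if the cover is lifted more than 6 mm off the plate (z of cover in the frame of gauge above 0.012 m).
It fails at once if the cover is tipped by more than 0.2 rad (angle between cover's own z axis and vertical above 0.2 rad).
It fails at once if the fingers press on the cover with more than 25 N (contact force between the fingers and cover above 25 N).
It fails at once if the glue stick, jar or blue knob is moved by more than 12 mm or knocked over (distance of any of glue_stick, nozzle_jar, thumb_knob from where it was at the start of the episode above 0.012 m or angle between any of glue_stick, nozzle_jar, thumb_knob's own z axis and vertical above 0.3 rad).
It also fails if it takes over 67 s, if anything falls off the work surface, if the arm or the gripper's body presses on something with over 40 N, if the wrist force passes 120 N, or if a joint passes its speed limit or range.

ROBOT

A 6-joint arm with a two-finger parallel gripper is mounted at the origin on the work surface. World frame = base frame: x ahead of the robot, y to its left, z up, the work surface at z = 0. Lengths are in mm, angles in degrees, forces in N, time in s.
With the tool pointing down it reaches from about 325 to 925 mm from the base axis. Payload 3.1 kg.
Tool frame: the origin (TCP) lies at the very end of the fingers, on their centre line; the grasp point (between the pads) lies grasp_offset behind it (grasp_offset is the distance from the TCP to the grasp point, in mm); z points along the fingers, y is the line along which they close (so a half turn about z gives the same grasp; the last joint's range is limited). The gripper opens to 85 mm and grips with 20 to 120 N. Pads are 22 mm wide; open, the fingers measure 114 mm over their backs; the gripper's body (76 mm by 85 mm) begins 54 mm behind the grasp point. The pads swing forward as they close: fully open they stand 13 mm farther back than shut.
Start: joints at [65.65, 12.427, 92.441, -0, 75.132, -6.429], TCP at [192.309, 594.69, 231.3] pointing down, gripper open.
Joint ranges: [-157.48, 157.48], [-44.54, 120.13], [17.64, 146.25], [-64.5, 244.5], [7.68, 150.69], [-147.95, 147.95]. Speed limits (degrees/s): [159.86, 159.86, 180, 180, 180, 180].

INTERFACE

Orientations are given as [roll, pitch, yaw] about the fixed x, y, z axes, in that order (R = Rz(yaw) Ry(pitch) Rx(roll)).
In Python, from station import * gives the robot as it stands. Calls block until the motion is done:
- goto(position, orientation): joint-space move of the TCP to a pose.
- move_l(position, attitude=None, speed=150): straight line of the TCP; attitude=None keeps the orientation; speed is the mean speed in mm/s.
- move_j(angles): joint-space move.
- grip(opening, squeeze=None): finger opening in mm; squeeze is the grip in N (None keeps the last); returns when the fingers have stopped.
- wait(seconds).
- solve_ik(position, orientation): joint angles nearest the present ones, or None.
- get_obs(): the state.
- get_image(name): name is "scene" or "side" or "wrist"; returns the picture (420x560x3 uint8, red, green, blue); there is no depth.
- get_calibration(name): a dict with "fx", "fy", "cx", "cy" (pixels), "D" ([k1, k2, p1, p2, k3] as OpenCV has them; the pictures are not rectified), "R" (3x3) and "t" (3): a world point X has camera coordinates R X + t; the wrist camera has in their place "mount" (4x4, takes a point from camera to tool coordinates, whose origin is the TCP and whose axes are the flange's). Camera axes: x right, y down, z forward; pixel columns grow to the right and rows downward; lengths in mm; the calibration is good to about 2 mm. A picture is of the moment at which its call begins: read the wrist's pose just before it. get_calibration takes no time and is no camera call.
A pose or a line that the arm cannot do raises Unreachable and nothing moves.
- sign_off(): hands the job in; it is judged then, once.
Trained networks look in the newest picture that a camera, given by its name, has taken for a name from the list of things; names that differ only in an ending like _2 or _b are one class to them, and where a whole thing is asked for, a point or a joint stands for the part that bears it (a point fixed in the world has none). Each returns a list of dicts, best first, with "score" (0 to 1); they miss things now and then, are a little off and sometimes report something else, mostly with a low value. They report only what shows in the picture. A call takes as long as a camera call. They do not tell look-alikes from the thing itself.
- spot_in(name, camera): "extent" ([centre column, centre row, width, height] in pixels, round what is visible of it).
- regions_of(name, camera): "region" (420x560 bool, what is visible of it) and "extent" ([centre column, centre row, width, height] in pixels, round what is visible of it).
The state is a dict: "t": time; "joint_pos": joint angles; "qvel": joint speeds; "effort": joint torques, N m; "tcp_pos": TCP position; "ee_rot": TCP orientation; "wrist_force": force on the tool from outside, world axes, zero at the start; "moment": the same for the moment, N m; "grip_width": finger opening in mm; "grip_force": force on a finger pad.
Only numpy, scipy, OpenCV 4.12 (cv2) and the standard library are available. Lean on these libraries where they do the work, as an engineer would, in place of code of your own. Each camera call takes 0.05 s, during which the arm holds its last target. There are 200 camera calls.

## Working session

There is one attempt and no reset: what is moved stays moved. The work goes in short steps, each a Python script; the robot and the scene stay as the last script left them, time stands still between calls to the robot, and variables do not carry over. Pictures are saved under pics/ and viewed, at most 10 in all, crops included, and the job is handed in when it is done.

```bash
mkdir -p pics; ls; python3 - <<'E'
from station import *
import cv2, numpy as np
for n in ("scene","side"):
    im=get_image(n); cv2.imwrite(f"pics/{n}0.png",cv2.resize(im[:,:,::-1],(784,588),interpolation=cv2.INTER_CUBIC)); cv2.imwrite(f"raw_{n}.png",im[:,:,::-1])
    for k in ("cover","glue_stick","nozzle_jar","thumb_knob","gauge"):
        print(n,k,[(round(d["score"],2),np.round(d["extent"]).tolist()) for d in spot_in(k,n)][:4])
o=get_obs(); print(o["t"],o["tcp_pos"],o["ee_rot"],o["grip_width"])
c=get_calibration("wrist");print(c)
E
```

```text
pics
scene cover [(0.97, [228.0, 206.0, 45.0, 41.0]), (0.96, [196.0, 139.0, 65.0, 37.0]), (0.89, [311.0, 158.0, 43.0, 34.0]), (0.79, [117.0, 174.0, 61.0, 59.0])]
scene glue_stick [(0.84, [316.0, 208.0, 15.0, 36.0])]
scene nozzle_jar [(0.72, [251.0, 290.0, 27.0, 33.0])]
scene thumb_knob [(0.65, [279.0, 269.0, 259.0, 222.0]), (0.55, [370.0, 271.0, 21.0, 16.0])]
scene gauge [(0.84, [281.0, 265.0, 258.0, 221.0])]
side cover [(0.88, [210.0, 302.0, 39.0, 49.0]), (0.72, [209.0, 248.0, 49.0, 32.0]), (0.66, [321.0, 226.0, 28.0, 37.0]), (0.64, [424.0, 290.0, 69.0, 61.0])]
side glue_stick [(0.88, [260.0, 195.0, 19.0, 30.0])]
side nozzle_jar [(0.63, [338.0, 178.0, 19.0, 26.0])]
side thumb_knob [(0.65, [251.0, 171.0, 12.0, 15.0])]
side gauge [(0.82, [315.0, 216.0, 156.0, 118.0])]
0.6 [192.32839404 594.68116329 231.30970465] [-1.79999664e+02  1.11808851e-03  1.62077993e+02] 85.38731093138409
{'fx': 367.981998331662, 'fy': 367.981998331662, 'cx': 277.47941264764705, 'cy': 208.71467876932024, 'D': array([-0.09616217,  0.        ,  0.        ,  0.        ,  0.        ]), 'mount': array([[-1.85349881e-03, -9.48917650e-01, -3.15518396e-01,
         8.06721307e+01],
       [ 9.99997621e-01, -2.12169406e-03,  5.06526844e-04,
         3.69730700e-01],
       [-1.15008577e-03, -3.15516707e-01,  9.48919325e-01,
        -1.43458538e+02],
       [ 0.00000000e+00,  0.00000000e+00,  0.00000000e+00,
         1.00000000e+00]])}
```

View pics/scene0.png

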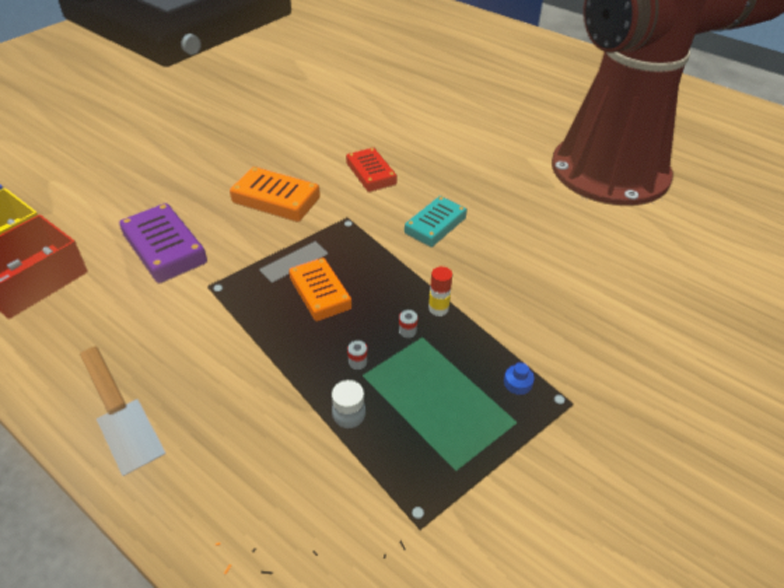

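View pics/side0.png

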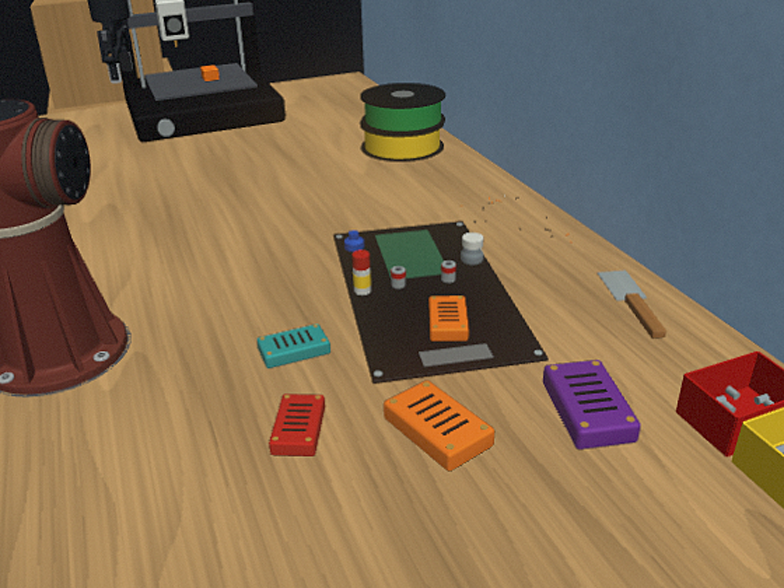

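Three candidates: the orange block on the plate at scene (228,206), the orange block on the table at (196,139), and a tiny orange print on the printer. The block on the plate is the smaller of the two orange blocks and starts on the -x side of the posts, so it is the cover. I'll confirm that in an overhead wrist view.

```bash
cat > h.py <<'E'
from station import *
import cv2, numpy as np
from scipy.optimize import least_squares, minimize
from scipy.spatial.transform import Rotation as Ro
def cam(n,o=None):
    c=get_calibration(n); K=np.array([[c["fx"],0,c["cx"]],[0,c["fy"],c["cy"]],[0,0,1]])
    if n=="wrist":
        T=np.eye(4); T[:3,:3]=Ro.from_euler("xyz",o["ee_rot"],degrees=True).as_matrix(); T[:3,3]=o["tcp_pos"]
        W=np.linalg.inv(T@c["mount"]); R,t=W[:3,:3],W[:3,3]
    else: R,t=np.array(c["R"]),np.array(c["t"])
    return K,np.array(c["D"]),R,t
def proj(c,X): return cv2.projectPoints(np.asarray(X,float).reshape(-1,1,3),cv2.Rodrigues(c[2])[0],c[3],c[0],c[1])[0].reshape(-1,2)
def unproj(c,uv,z):
    p=cv2.undistortPoints(np.asarray(uv,float).reshape(-1,1,2),c[0],c[1]).reshape(-1,2)
    d=np.c_[p,np.ones(len(p))]@c[2]; C=-c[2].T@c[3]
    return C+d*((z-C[2])/d[:,2])[:,None]
def place(p,L):  # p=x,y,yaw(rad); local->world
    L=np.atleast_2d(np.asarray(L,float)); k,s=np.cos(p[2]),np.sin(p[2])
    return np.c_[p[0]+k*L[:,0]-s*L[:,1],p[1]+s*L[:,0]+k*L[:,1],L[:,2]]
def local(p,X):
    X=np.atleast_2d(X)[:,:2]-np.array(p[:2]); k,s=np.cos(p[2]),np.sin(p[2])
    return np.c_[k*X[:,0]+s*X[:,1],-s*X[:,0]+k*X[:,1]]
CORN=[(-245,125,6),(-245,-125,6),(215,-125,6),(215,125,6)]
def gfit(obs,p0):  # obs: list of (cam, uv, local pts)
    return least_squares(lambda p:np.concatenate([(proj(c,place(p,L))-uv).ravel() for c,uv,L in obs]),p0,x_scale=[100,100,1])
def down(yaw): return [180,0,yaw]
# box silhouette points: 4mm rounded
BOX=[(sx*(48-a),sy*(28-b),z) for sx in(-1,1) for sy in(-1,1) for a,b in((0,4),(4,0),(1.2,1.2)) for z in(10,24)]+[(sx*45,sy*25,z) for sx in(-1,1) for sy in(-1,1) for z in(6.5,27.5)]
def coverfit(c,mask,p0):
    S=4
    m=cv2.resize(mask.astype(np.uint8),None,fx=S,fy=S,interpolation=cv2.INTER_LINEAR)
    def f(q):
        h=cv2.convexHull(((proj(c,place(q*[1,1,.01],BOX))+.5)*S).astype(np.int32)); r=np.zeros_like(m); cv2.fillConvexPoly(r,h,1)
        return 1-(r&m).sum()/max(1,(r|m).sum())
    q0=np.array([p0[0],p0[1],p0[2]*100])
    for st in(8,2):
        r=minimize(f,q0,method="Nelder-Mead",options=dict(initial_simplex=np.vstack([q0]+[q0+st*np.eye(3)[i] for i in range(3)]),xatol=.05,fatol=1e-4)); q0=r.x
    return q0*[1,1,.01],r.fun
E
cat > m1.py <<'E'
from h import *
o=[(cam("scene"),np.array([(349,218),(209,288),(421,528),(572,404)])/1.4,CORN),(cam("side"),np.array([(374,382),(547,359),(463,222),(334,234)])/1.4,CORN)]
X=unproj(o[0][0],o[0][1],6); v=X[2]-X[1]
r=gfit(o,[*X[:,:2].mean(0),np.arctan2(v[1],v[0])]); g=r.x; print(g,np.degrees(g[2]),r.fun.round(1))
np.save("g.npy",g)
for k,uv in dict(cover=(228,206),glue=(316,224),jar=(250,303),knob=(370,277)).items(): print(k,local(g,unproj(o[0][0],[uv],28 if k=="cover" else 6)).round())
best=None
P=place(g,[(-40,0,330)])[0]
for a in (0,90,180,270):
    y=(np.degrees(g[2])+a+180)%360-180; q=solve_ik(P.tolist(),down(y)); print(P,y,q)
E
python3 m1.py
```

```text
[577.46481646 -46.84340067   1.36998755] 78.49450441668813 [-1.1 -1.6 -2.  -2.2 -0.9  1.1  1.6 -0.5 -1.5 -1.   0.7 -1.1 -0.4 -1.3
 -1.  -0.4]
cover [[-121.  -15.]]
glue [[  6. 100.]]
jar [[  67. -105.]]
knob [[156.  89.]]
[569.4863395  -86.03962377 330.        ] 78.49450441668813 [-15.57233553   2.81018679  92.61502109   0.          84.57479211
  -4.06683994]
[569.4863395  -86.03962377 330.        ] 168.49450441668813 [-15.57233553   2.81018679  92.61502109   0.          84.57479211
 -94.06683994]
[569.4863395  -86.03962377 330.        ] -101.50549558331187 None
[569.4863395  -86.03962377 330.        ] -11.505495583311813 [-1.55723355e+01  2.81018679e+00  9.26150211e+01 -2.54444375e-14
  8.45747921e+01  8.59331601e+01]
```

```bash
cat > m2.py <<'E'
from h import *
g=np.load("g.npy")
goto(place(g,[(40,0,350)])[0].tolist(),down(np.degrees(g[2])))
o=get_obs(); im=get_image("wrist"); c=cam("wrist",o); cv2.imwrite("raw_w.png",im[:,:,::-1]); np.save("c.npy",np.array([*o["tcp_pos"],*o["ee_rot"]]))
R={k:regions_of(k,"wrist") for k in("cover","glue_stick","nozzle_jar","thumb_knob")}
for k,v in R.items(): print(k,[(round(d["score"],2),np.round(d["extent"]).tolist()) for d in v][:4])
print("pred corners",proj(c,place(g,CORN)).round(),"cover",proj(c,place(g,[(-121,-15,17)])).round(), o["t"])
cv2.imwrite("pics/w1.png",cv2.resize(im[:,:,::-1],(784,588),interpolation=cv2.INTER_CUBIC))
E
python3 m2.py
```

```text
cover [(0.85, [360.0, 383.0, 52.0, 55.0]), (0.75, [280.0, 270.0, 53.0, 69.0]), (0.72, [128.0, 278.0, 71.0, 47.0]), (0.69, [235.0, 377.0, 72.0, 40.0])]
glue_stick [(0.66, [197.0, 194.0, 31.0, 35.0])]
nozzle_jar [(0.78, [354.0, 146.0, 34.0, 32.0])]
thumb_knob [(0.97, [201.0, 65.0, 29.0, 30.0])]
pred corners [[199. 331.]
 [356. 331.]
 [380.  12.]
 [175.  12.]] cover [[288. 265.]] 3.1833
```

View pics/w1.png

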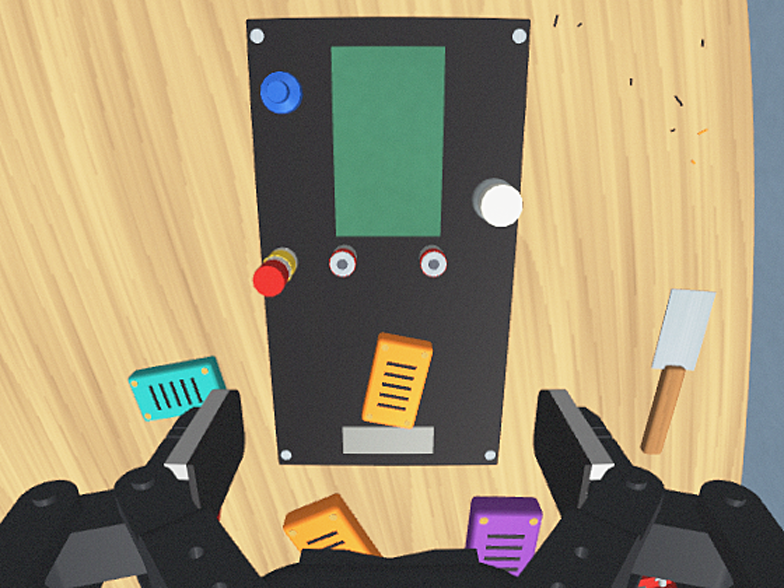

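The overhead view confirms it. The small orange cover on the plate is at about (397,380) in the shown picture, with the posts at (343,264) and (433,264). The bigger orange block at (330,525) is off the plate. Next I'll refine the gauge and cover poses from this view.

```bash
cat >> h.py <<'E'
def omask(im,near=None):
    hsv=cv2.cvtColor(im,cv2.COLOR_RGB2HSV); m=cv2.inRange(hsv,(8,120,60),(25,255,255)); m=cv2.morphologyEx(m,cv2.MORPH_CLOSE,np.ones((9,9)))
    n,l,s,ce=cv2.connectedComponentsWithStats(m)
    i=1+min(range(n-1),key=lambda i:np.hypot(*(ce[i+1]-near))+1e4*(s[i+1][4]<300))
    return l==i
def cover_in(im,c,g,guess):  # guess, result in gauge frame
    w=place(g,[(guess[0],guess[1],17)])[0]; m=omask(im,proj(c,[w])[0])
    p,e=coverfit(c,m,[w[0],w[1],g[2]+guess[2]]); l=local(g,[p[:2]])[0]
    return np.array([*l,p[2]-g[2]]),e,p,m
E
cat > m3.py <<'E'
from h import *
im=cv2.imread("raw_w.png")[:,:,::-1].copy(); q=np.load("c.npy"); c=cam("wrist",dict(tcp_pos=q[:3],ee_rot=q[3:]))
g=np.load("g.npy")
hsv=cv2.cvtColor(im,cv2.COLOR_RGB2HSV); gm=cv2.inRange(hsv,(60,60,60),(85,255,255)); n,l,s,ce=cv2.connectedComponentsWithStats(gm); gm=(l==1+s[1:,4].argmax())
G=cv2.approxPolyDP(cv2.findContours(gm.astype(np.uint8),0,2)[0][0],8,True).reshape(-1,2); print("green",G.tolist())
L=[(190,50,6),(190,-50,6),(20,-50,6),(20,50,6)]
pr=proj(c,place(g,L)); G=np.array([G[np.hypot(*(G-x).T).argmin()] for x in pr])
o=[(c,np.array([(279,465),(497,465),(530,19),(247,19)])/1.4-.2,CORN),(c,G,L),(c,np.array([(343,264),(433,264)])/1.4-.2,[(0,42,36),(0,-42,36)])]
r=gfit(o,g); print(r.x-g,r.x,np.degrees(r.x[2]),r.fun.round(1)); g=r.x; np.save("g.npy",g)
for t in (.25,-.25):
    a,e,p,m=cover_in(im,c,g,[-121,-15,t]); print("cover",a.round(3),e)
np.save("cov.npy",a)
for k,uv in dict(glue=(290,258),jar=(494,198),knob=(280,94)).items(): print(k,local(g,unproj(c,[np.array(uv)/1.4],dict(glue=10,jar=22,knob=6)[k])).round())
E
python3 m3.py
```

```text
green [[237, 33], [240, 168], [313, 168], [317, 33]]
[-1.06262028 -1.26697545 -0.00153717] [576.40219618 -48.11037611   1.36845038] 78.40643133798773 [-0.5  0.1  0.3  0.2  0.7 -0.3 -1.2 -0.4 -0.6  0.1  0.7  0.2  1.   0.3
 -0.2  0.2 -0.6 -0.   0.4  0. ]
cover [-130.678   -8.298   -0.202] 0.022440666390223685
cover [-130.747   -8.353   -0.206] 0.021774114893202023
glue [[-1. 95.]]
jar [[ 59. -97.]]
knob [[150.  97.]]
```

```bash
cat > a1.py <<'E'
from h import *
g=np.load("g.npy"); a=np.load("cov.npy"); gy=np.degrees(g[2])
P=lambda x,y,z: place(g,[(x,y,z)])[0].tolist()
cy=gy+np.degrees(a[2])
goto(P(a[0],a[1],120),down(cy)); grip(85,20)
move_l(P(a[0],a[1],10),speed=80)
print(get_obs()["wrist_force"].round(1))
print(grip(58)); o=get_obs(); print(o["grip_width"],o["grip_force"],o["wrist_force"].round(1))
move_l(P(a[0],0,10),down(gy),speed=15)
o=get_obs(); print(o["grip_width"],o["grip_force"],o["wrist_force"].round(1))
grip(85); move_l(P(a[0],0,130),speed=150)
goto(P(-20,0,260),down(gy))
o=get_obs(); im=get_image("wrist"); c=cam("wrist",o)
b,e,p,m=cover_in(im,c,g,[a[0],0,0]); print("cover",b.round(3),e,o["t"]); np.save("cov.npy",b)
for k,u in zip("post post panelcorner".split(),proj(c,place(g,[(0,42,36),(0,-42,36),(20,50,6)]))): cv2.circle(im,tuple(int(round(x)) for x in u),2,(255,0,255),-1)
cv2.polylines(im,[cv2.convexHull(proj(c,place(p,BOX)).round().astype(np.int32))],True,(0,255,255))
cv2.imwrite("pics/w2.png",cv2.resize(im[:,:,::-1],(784,588)))
E
python3 a1.py
```

```text
[ 0.4  0.6 -0.5]
False
58.05745210731628 0.0 [ 0.6 -0.1 -0.4]
57.983080801946585 0.03514804462156462 [ 0.5 -0.1 -0.7]
cover [-1.28772e+02 -3.21000e-01 -8.30000e-02] 0.021280223186608827 9.4417
```

View pics/w2.png

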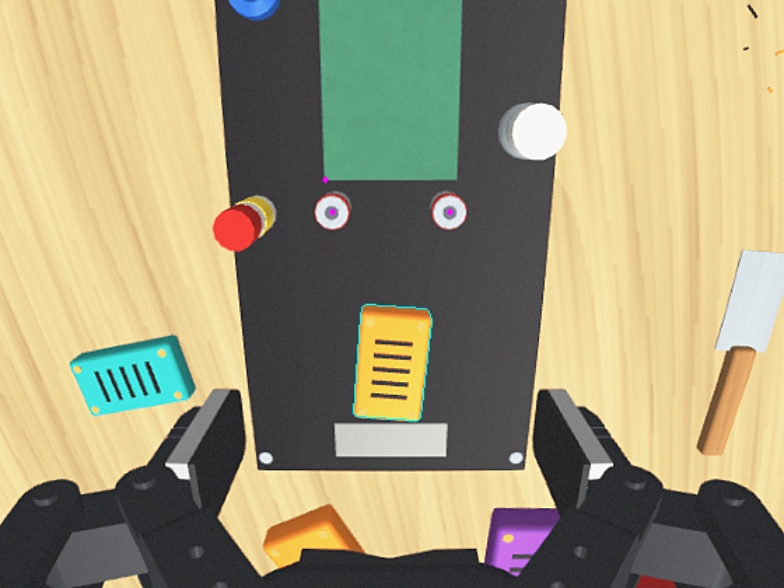

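The cover is now centred (y −0.3 mm, yaw −0.08 rad) and the overlays match. Next I push from behind with both fingertips and stop short of the posts to check.

```bash
cat > a2.py <<'E'
from h import *
g=np.load("g.npy"); a=np.load("cov.npy"); gy=np.degrees(g[2])
P=lambda x,y,z: place(g,[(x,y,z)])[0].tolist()
grip(19,20)
x0=a[0]-48-11-14
goto(P(x0,a[1],60),down(gy)); move_l(P(x0,a[1],11),speed=80)
print(get_obs()["wrist_force"].round(1))
for x in (-75,-70): 
    move_l(P(x-59,0,11),speed=35); o=get_obs(); print(o["wrist_force"].round(1),o["grip_width"],o["t"])
move_l(P(-70-59-10,0,11)); move_l(P(-70-59-10,0,70)); goto(P(-20,0,260),down(gy))
o=get_obs(); im=get_image("wrist"); c=cam("wrist",o)
b,e,p,m=cover_in(im,c,g,[-70,0,0]); print("cover",b.round(3),e,o["t"]); np.save("cov.npy",b)
cv2.imwrite("pics/w3.png",cv2.resize(im[:,:,::-1],(784,588)))
E
python3 a2.py
```

```text
[-0.2  0.5  0.3]
[ 0.2 -1.3 -0.3] 19.49804236873159 14.0333
[ 0.2 -0.6 -0.2] 19.17500130032793 14.325
cover [-6.8826e+01  4.0500e+00 -1.0000e-03] 0.010842057225041835 16.0167
```

View pics/w3.png

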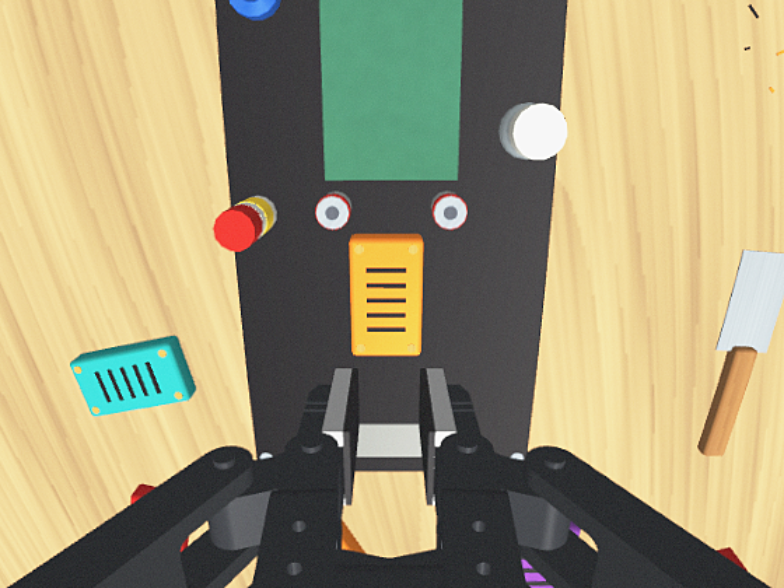

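Yaw is now zero but y is +4 mm, so I'll shift it sideways with the straddling fingers and check again.

```bash
cat > a3.py <<'E'
from h import *
g=np.load("g.npy"); a=np.load("cov.npy"); gy=np.degrees(g[2])
P=lambda x,y,z: place(g,[(x,y,z)])[0].tolist()
grip(85,20)
goto(P(a[0],a[1],100),down(gy)); move_l(P(a[0],a[1],10),speed=80)
grip(58); o=get_obs(); print(o["grip_width"],o["grip_force"])
move_l(P(a[0],-.9,10),speed=10); print(get_obs()["wrist_force"].round(1))
grip(85); move_l(P(a[0],0,100)); goto(P(-20,0,260),down(gy))
o=get_obs(); im=get_image("wrist"); c=cam("wrist",o)
b,e,p,m=cover_in(im,c,g,[-70,0,0]); print("cover",b.round(3),e,o["t"]); np.save("cov.npy",b)
E
python3 a3.py
```

```text
58.113828505525575 0.0
[-0.  -0.1  0.5]
cover [-6.8527e+01 -5.0700e-01 -1.0000e-03] 0.011260669276633384 21.5833
```

```bash
cat > a4.py <<'E'
from h import *
g=np.load("g.npy"); a=np.load("cov.npy"); gy=np.degrees(g[2])
P=lambda x,y,z: place(g,[(x,y,z)])[0].tolist()
grip(10,20)
x0=a[0]-59-14
goto(P(x0,a[1],70),down(gy)); move_l(P(x0,a[1],11),speed=80)
f0=get_obs()["wrist_force"]
for x in np.r_[-66,np.arange(-58,103,8)]:
    move_l(P(x-59,-.3,11),speed=25); o=get_obs(); f=np.linalg.norm(o["wrist_force"]-f0); print(x,f.round(1),end="; ")
    if f>7: print("STOP"); break
else:
    move_l(P(x-59-8,-.3,11),speed=40); move_l(P(x-67,-.3,120),speed=120); goto(P(0,0,300),down(gy))
    o=get_obs(); im=get_image("wrist"); c=cam("wrist",o)
    b,e,p,m=cover_in(im,c,g,[x,0,0]); print("\ncover",b.round(3),e,o["t"]); print(local(g,place(p,[(48,28,6),(48,-28,6),(-48,28,6),(-48,-28,6)])).round(1).tolist())
    cv2.imwrite("pics/w4.png",cv2.resize(im[:,:,::-1],(784,588)))
E
python3 a4.py
```

```text
-66 1.1; -58 1.2; -50 0.9; -42 0.1; -34 0.9; -26 0.6; -18 0.7; -10 0.9; -2 1.5; 6 1.1; 14 1.5; 22 0.9; 30 1.2; 38 0.7; 46 1.2; 54 0.9; 62 0.9; 70 0.7; 78 1.3; 86 1.2; 94 0.6; 102 0.9; 
cover [ 1.036e+02  3.500e-02 -4.000e-03] 0.010499833132236236 36.8917
[[151.7, 27.8], [151.5, -28.2], [55.7, 28.2], [55.5, -27.8]]
```

View pics/w4.png

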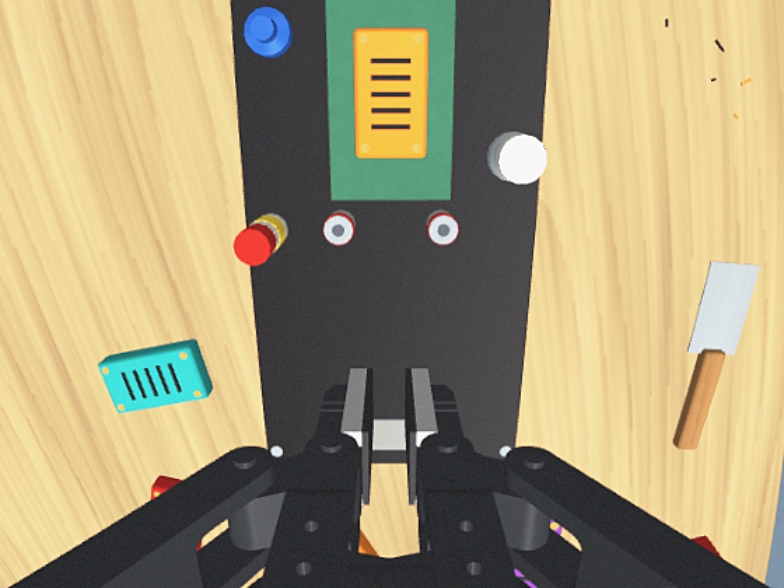

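The cover, centred at (391,93), lies wholly on the green panel. The glue stick, jar and knob stand where they were, and the hand is clear.

```bash
python3 -c "
from station import *
print(sign_off())"
```

```text
the job is handed in; nothing more can be done
None
```

The cover went flat through the 60 mm gap, measured about 1 N of wrist force at each check, and rests wholly on the green panel at about x +104, y 0 mm; the bystanders look undisturbed, the hand is clear, and the job is handed in (sign-off gave no verdict).

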